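# Butt the moulding against the stop and lock it with the cam clamp

## Robot

A 6-joint arm with a two-finger parallel gripper is mounted at the origin on the work surface. World frame = base frame: x ahead of the robot, y to its left, z up, the work surface at z = 0. Lengths are in mm, angles in rad, forces in N, time in s.
With the tool pointing down it reaches from about 375 to 975 mm from the base axis. Payload 3.8 kg.
Tool frame: the origin (TCP) lies at the very end of the fingers, on their centre line; the grasp point (between the pads) lies 19 mm behind it (bot.grasp_offset is the distance from the TCP to the grasp point, in mm); z points along the fingers, y is the line along which they close (so a half turn about z gives the same grasp; the last joint's range is limited). The gripper opens to 85 mm and grips with 20 to 120 N. Pads are 22 mm wide; open, the fingers measure 114 mm over their backs; the gripper's body (76 mm by 85 mm) begins 54 mm behind the grasp point. The pads swing forward as they close: fully open they stand 13 mm farther back than shut.
Start: joints at [-1.227, 0.264, 1.604, -0, 1.274, -0.037], TCP at [250.867, -626.645, 231.28] pointing down, gripper open.
Joint ranges: [-2.63, 2.63], [-0.94, 2.18], [0.31, 2.57], [-1.31, 4.45], [0, 2.66], [-2.55, 2.55]. Speed limits (rad/s): [2.57, 2.57, 3.14, 3.14, 3.14, 3.14].

## Interface

Orientations are given as a 3x3 rotation matrix whose columns are the frame's x, y, z axes.
In Python, from cell import status, imaging, bot gives the robot as it stands.
- The arm moves only by the tool jog_arm, never from a script. Its arguments are lists of equal length, an entry for each row: "rotation": the turn, a rotation vector about the tool's x, y, z in rad, a list of three; "travel": the shift along the tool's x, y, z in mm, a list of three; "claw": the closure in counts, from 0 (fully open) to 255 (shut). A call has exactly 5 rows; each row is the pose to reach, as a shift and turn from the pose commanded when the call began, along the tool's axes at that moment; what a row does not reach only later rows make up. A row lasts 1/12 s, in which the tool goes at most 41.7 mm and 7.16 degrees, less where a joint would pass 70% of its speed; a pose out of reach is approached as far as the arm can. A call with a gripper value outside its range is refused whole. The fingers move at their own pace and stop on an object; "grip_force" is the grip in N (left out, the last holds). Time passes only in rows, so rows that repeat a pose let the fingers close, or fill a call up. It gives the time, the measured TCP pose, the force, the opening and the grip force at its end, in the units of the state.
- status.read_state(): the state, without advancing time (a new reading comes with each control period).
- imaging.snapshot(name): name is "scene" or "top"; returns the picture (420x560x3 uint8, red, green, blue); there is no depth.
- imaging.get_calibration(name): a dict with "camera_matrix" (3x3 intrinsics, pixels), "world_from_camera" (4x4, takes a point from camera to world coordinates). Camera axes: x right, y up, looking along -z (the intrinsics and any distortion apply to the point x, -y, -z); pixel columns grow to the right and rows downward; lengths in mm; the calibration is good to about 2 mm. A picture is of the moment at which its call begins. get_calibration takes no time and is no camera call.
- bot.close_job(): hands the job in; it is judged then, once.
Trained networks look in the newest picture that a camera, given by its name, has taken for a name from the list of things; names that differ only in an ending like _2 or _b are one class to them, and where a whole thing is asked for, a point or a joint stands for the part that bears it (a point fixed in the world has none). Each returns a list of dicts, best first, with "confidence" (0 to 1); they miss things now and then, are a little off and sometimes report something else, mostly with a low value. They report only what shows in the picture. A call takes as long as a camera call. They do not tell look-alikes from the thing itself.
- imaging.regions_of(camera, label): "pixels" (420x560 bool, what is visible of it) and "rect" ([left, top, right, bottom] in pixels, round what is visible of it).
The state is a dict: "time": time; "joint_positions": joint angles; "dq": joint speeds; "tau": joint torques, N m; "tool_pos": TCP position; "ee_rot": TCP orientation; "wrist_force": force on the tool from outside, world axes, zero at the start; "moment": the same for the moment, N m; "width": opening from 0.0 (shut) to 1.0 (fully open); "finger_force": force on a finger pad.
Only numpy, scipy, OpenCV 4.12 (cv2) and the standard library are available. Lean on these libraries where they do the work, as an engineer would, in place of code of your own. Each camera call takes 0.05 s, during which the arm holds its last target. There are 200 camera calls.

## Task

Clamp the half-painted pine moulding in the bench jig: push it along its channel until it butts fully against the wooden end stop, then swing the clamp strap round with the outside of a finger until it lies square across the moulding, then push the red cam lever all the way down so that the rubber pad presses on the work. Only push: do not pinch, grip or lift the moulding, the strap or the lever, and leave the glue bottle, paint jar, screwdriver and loose dowel where they are.

Things in the scene. Friction and masses are not known exactly. Their poses are not given: they have to be found in the camera images.
- jig: The jig, fixed on the bench: plywood base 240 (x) by 360 (y) by 18 mm. Origin: centre of its underside, z up. Along its y runs a channel 64 mm wide, centred at x = -50 mm, between a fence (x -18 to +4 mm, top 40 mm above the bench) and a low guide strip (x -100 to -82 mm, top 30 mm), closed at its +y end by an end stop (24 mm long, top 44 mm). A steel clamp post stands at x = +55 mm, y = 0.
- stop_face (a point): Centre of the end stop's face that the moulding must touch: jig x = -50, y = +90 mm, 32 mm above the bench. The stop lies on the jig's +y side of this point.
- board_center (a point): Centre of the loose toothed pine moulding (about 0.16 kg): 60 mm wide (jig x), 180 mm long (jig y), 28 mm high, lying in the channel with 2 mm play each side, its top 46 mm above the bench. It starts 15 to 40 mm short of the stop and slides along when pushed on its -y end face.
- board_end (a point): Centre of the moulding's +y end face, which must come to lie on the stop face (90 mm from board_center along its y).
- clamp_post (a point): Point on the vertical swing axis, 64 mm above the bench, at the strap's underside. The strap is a straight bar 28 mm wide and 14 mm thick (64 to 78 mm above the bench), reaching 120 mm out from this axis.
- strap (a joint): Swing angle of the blue clamp strap about the post, rad. 0: square across the moulding, pointing to jig -x. Positive is clockwise seen from above: at +1.57 it points to jig +y, towards the stop. Range -0.5 to 1.8, starts at 1.0 to 1.6. It turns with light friction (1.5 N at 80 mm out) and stays where it is left; there is no catch at 0.
- pad (a point): Centre of the underside of the round rubber pad (26 mm across), hung below the strap on a spindle 105 mm out from the post axis. It is 50 mm above the bench, 4 mm clear of the moulding, while the lever is up; the cam draws the strap and pad down these 4 mm onto the moulding and presses them on as the lever goes down.
- lever (a joint): Angle of the red cam lever, rad. 0: raised, 75 degrees above the horizontal (starts at 0 to 0.12). 1.22: fully down against its stop, 5 degrees above the horizontal. It is pinned on the post axis 92 mm above the bench, turns with the strap and points away from it (to jig +x when the strap is square). About 4 to 7 N at the grip moves it; it stays where it is left.
- lever_grip (a point): Point on the middle of the lever's upper face (the face to push on; it looks towards the strap while raised), 75 mm from the pin. The lever is 98 mm long from its pin, 20 mm wide, about 11 mm thick; this face lies 6.5 mm above the line from the pin along the lever.
- glue_mid (a point): Bystander: loose white glue bottle with green cap, 62 mm across, 190 mm high; point half-way up its body, 79 mm above its base.
- paint_mid (a point): Bystander: loose green paint jar, 70 mm across, 85 mm high; point half-way up.
- driver: Bystander: loose screwdriver with red handle, 190 mm long, lying on the bench along its own x.
- dowel_mid (a point): Bystander: loose upright dowel offcut, 22 mm across, 45 mm high, standing on the jig base at its right rear (+x, -y) corner; point half-way up.
There are look-alikes about, which are no part of the job. What is meant by the part that bears board_center is not grey, and is the larger of those in its own colour.

How it is judged (in metres and radians):
On the way, in this order (a step that is already met when the one before it is completed fails the run):
1. the moulding is pushed home against the end stop (within 3 mm), lever still up (y of board_end in the frame of stop_face above -0.003 m and value of joint lever below 0.35 rad and value of joint strap above 0.5 rad), for 0.2 s.
2. the strap lies square across the moulding (within 0.2 rad), lever still up (value of joint strap between -0.2 and 0.2 rad and value of joint lever below 0.35 rad), for 0.2 s.
3. the cam lever is fully down (value of joint lever above 1.12 rad), for 0.2 s.
At the end, for the whole second after the job is handed in: The lever is down (within 0.1 rad of its stop), the strap square across the moulding within 0.2 rad, its pad pressing on the moulding with more than 5 N, and the moulding's end at rest within 3 mm of the stop face (value of joint lever above 1.12 rad and value of joint strap between -0.2 and 0.2 rad and contact force between strap and board above 5 N and y of board_end in the frame of stop_face above -0.003 m and z of board_center in the frame of jig below 0.036 m and linear speed of board below 0.01 m/s); the robot touches nothing.
It fails at once if the moulding is lifted or tipped up (z of board_center in the frame of jig above 0.04 m or angle between board_center's own z axis and vertical above 0.12 rad).
It fails at once if the moulding is gripped by its long faces (contact force between the fingers and board_c1 above 1 N and contact force between the fingers and board_c2 above 1 N).
It fails at once if the strap is pinched (contact force between the fingers and bar_c1 above 1 N and contact force between the fingers and bar_c2 above 1 N).
It fails at once if the lever is pinched ((contact force between the fingers and lever_c1 above 1 N and contact force between the fingers and lever_c2 above 1 N) or (contact force between the fingers and lever_c0 above 1 N and contact force between the fingers and lever_c3 above 1 N)).
It fails at once if a bystander is moved more than 15 mm (distance of any of glue_mid, paint_mid, driver, dowel_mid from where it was at the start of the episode above 0.015 m).
It also fails if it takes over 58 s, if anything falls off the work surface, if the arm or the gripper's body presses on something with over 40 N, if the wrist force passes 120 N, or if a joint passes its speed limit or range.

## Working session

There is one attempt and no reset: what is moved stays moved. The work goes in short steps, Python scripts to look and compute and a tool call to move; the robot and the scene stay as the last step left them, time stands still between calls to the robot, and variables do not carry over. Pictures are saved under pics/ and viewed, at most 10 in all, crops included, and the job is handed in when it is done.

Besides the shell and the picture viewer there is one more tool, called after "Emit:" by a JSON object that holds its "op" and its "data", one argument or row to a line. jog_arm: Moves the arm, as the interface text tells. Its arguments: {"type":"object","properties":{"rotation":{"type":"array","items":{"type":"array","items":{"type":"number"}}},"travel":{"type":"array","items":{"type":"array","items":{"type":"number"}}},"claw":{"type":"array","items":{"type":"number"}},"grip_force":{"type":"number"}},"required":["rotation","travel","claw"]}

```bash
mkdir -p pics; ls; python3 - <<'E'
from cell import status, imaging, bot
import cv2,numpy as np
s=status.read_state();print(s['time'],s['tool_pos'],np.round(s['ee_rot'],3).tolist(),s['width'])
ims=[]
for n in('scene','top'):
    im=imaging.snapshot(n);cv2.imwrite(f'pics/{n}0.png',im[...,::-1]);c=imaging.get_calibration(n)
    print(n,np.round(c['camera_matrix'],1).tolist(),np.round(c['world_from_camera'],3).tolist(), [k for k in c])
    for l in('jig','board_center','strap','lever','dowel_mid','glue_mid','paint_mid','driver'):
        for r in imaging.regions_of(n,l):
            ys,xs=np.nonzero(r['pixels']);print(l,round(r['confidence'],2),r['rect'],len(xs),np.round([xs.mean(),ys.mean()],1), im[r['pixels']].mean(0).round())
E
```

```text
pics
0.0 [ 250.63250369 -625.95408129  229.94668509] [[0.928, 0.372, -0.001], [0.372, -0.928, 0.002], [0.0, -0.002, -1.0]] 1.0039721103411952
scene [[418.8, 0.0, 276.3], [0.0, 418.8, 203.9], [0.0, 0.0, 1.0]] [[0.817, -0.355, 0.455, 945.374], [0.577, 0.516, -0.633, -549.669], [-0.01, 0.78, 0.626, 717.376], [0.0, 0.0, 0.0, 1.0]] ['camera_matrix', 'world_from_camera']
jig 0.89 [197.6, 180.8, 364.4, 309.0] 8837 [284.4 243.8] [163. 140.  93.]
board_center 0.81 [216.9, 151.1, 279.0, 175.4] 1060 [246.8 163.2] [104.  98.  92.]
board_center 0.74 [351.2, 278.8, 412.0, 325.8] 1274 [382.1 299.8] [ 87. 122.  55.]
board_center 0.58 [233.9, 201.2, 293.5, 248.3] 1379 [260.  223.1] [ 83. 126.  57.]
strap 0.69 [287.9, 194.5, 334.0, 234.8] 855 [309.8 214.6] [69. 65. 90.]
strap 0.64 [291.0, 197.8, 336.7, 233.9] 558 [316.3 217.2] [ 51.  80. 121.]
strap 0.26 [196.8, 184.8, 364.4, 308.9] 9150 [283.7 243.8] [162. 139.  92.]
lever 0.88 [291.9, 187.8, 308.2, 227.8] 292 [298.1 209.8] [105.  37.  31.]
lever 0.55 [197.7, 183.1, 363.2, 309.6] 9042 [284.  244.2] [163. 140.  92.]
dowel_mid 0.7 [261.3, 267.2, 271.1,
[... 802 characters left out ...]

board_center 0.61 [259.1, 86.9, 283.6, 138.5] 945 [270.  110.1] [ 66. 110.  65.]
board_center 0.6 [129.6, 305.9, 185.9, 399.1] 2764 [157.2 351.4] [110. 105. 101.]
strap 0.56 [199.2, 179.5, 269.0, 205.5] 1037 [234.2 191.1] [69. 75. 98.]
strap 0.32 [362.4, 195.8, 401.2, 232.2] 1140 [381.3 214.2] [108. 108.  94.]
lever 0.76 [245.8, 178.2, 271.9, 198.2] 265 [257.  189.9] [104.  53.  47.]
dowel_mid 0.44 [316.4, 183.3, 325.5, 199.2] 97 [317.8 192.7] [148. 111.  72.]
glue_mid 0.89 [361.9, 197.1, 403.3, 231.1] 1059 [381.4 213.7] [108. 109.  95.]
paint_mid 0.87 [124.2, 151.4, 160.1, 187.8] 1037 [141.7 170.3] [101. 103.  92.]
driver 0.82 [109.4, 207.4, 127.5, 287.2] 664 [118.2 256.8] [161.  49.  38.]
```

View pics/scene0.png

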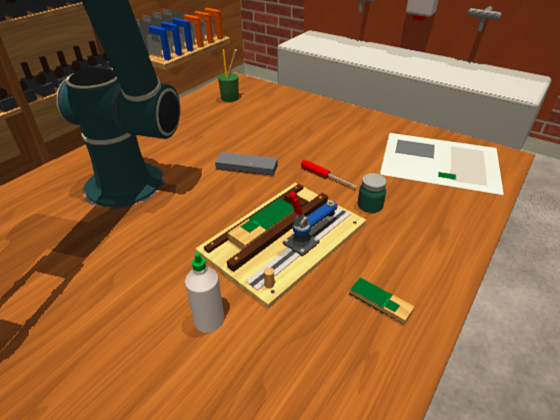

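View pics/top0.png

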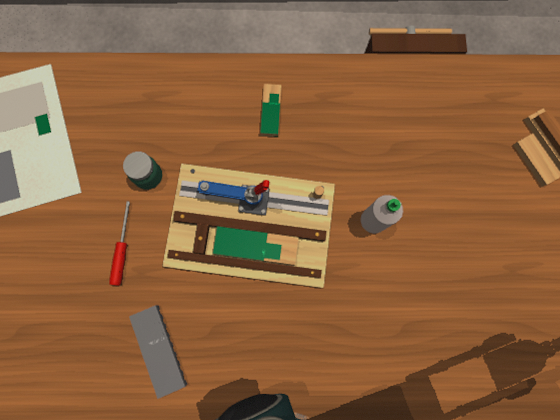

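The top view shows the jig centred at about (249,226), with the end stop on the left at (201,240), the strap pointing left at about (225,190) and the lever at (262,187). There are three moulding candidates: in the channel (255,246), small green/pine on the bench (270,110), and grey (157,351). The channel one fits, since it isn't grey and is the larger of the two green ones. I'll confirm that in a crop and fit the poses.

```bash
cat >h.py <<'E'
from cell import status, imaging, bot
import cv2,numpy as np
from scipy.optimize import least_squares
def proj(n,P):
    c=imaging.get_calibration(n);T=np.linalg.inv(c['world_from_camera']);P=np.atleast_2d(P)
    q=P@T[:3,:3].T+T[:3,3];q=q*[1,-1,-1];u=q@np.array(c['camera_matrix']).T;return u[:,:2]/u[:,2:]
def ray(n,uv,z):
    c=imaging.get_calibration(n);W=np.array(c['world_from_camera']);K=np.array(c['camera_matrix'])
    d=np.linalg.inv(K)@[*uv,1];d=W[:3,:3]@(d*[1,-1,-1]);o=W[:3,3];return o+d*(z-o[2])/d[2]
def j2w(p,P):
    P=np.atleast_2d(P).astype(float);c,s=np.cos(p[2]),np.sin(p[2]);return np.c_[p[0]+c*P[:,0]-s*P[:,1],p[1]+s*P[:,0]+c*P[:,1],P[:,2]]
def w2j(p,P):
    c,s=np.cos(p[2]),np.sin(p[2]);d=np.array(P)[:2]-p[:2];return np.array([c*d[0]+s*d[1],-s*d[0]+c*d[1]])
E
python3 - <<'E'
from h import *
im=cv2.imread('pics/top0.png')
K=[[120,180,18],[120,-180,18],[-120,-180,18],[-120,180,18]]
uv={'top':np.array([[180,165],[334,184],[325,286],[164,268]],float)}
f=lambda p:(proj('top',j2w(p,K))-uv['top']).ravel()
r=least_squares(f,[400,100,-.1]);p=r.x;print('clicked',p,r.fun.round(1))
# refine with network masks, both cameras
from numpy import float32
for n in('top','scene'):
    imaging.snapshot(n)
    m=imaging.regions_of(n,'jig')[0]['pixels'].astype(np.uint8)
    h=cv2.convexHull(cv2.findContours(m,0,1)[0][0] if 0 else max(cv2.findContours(m,0,1)[0],key=cv2.contourArea))
    print(n,cv2.approxPolyDP(h,6,True)[:,0].tolist(), proj(n,j2w(p,K)).round(1).tolist())
np.save('jig.npy',p)
for uvp,z,l in(((255.5,246),46,'boardmid'),((204,187),78,'straptip'),((298,249),46,'board -y end')): print(l,w2j(p,ray('top',uvp,z)).round(1))
c=im[150:300,150:350];cv2.imwrite('pics/c1.png',cv2.resize(c,(800,600),interpolation=cv2.INTER_CUBIC))
E
```

```text
clicked [ 5.14591632e+02  7.00670079e+01 -1.18444511e-01] [ 0.  -0.3  0.8 -1.6  0.3  1.1 -1.   0.5]
top [[181, 164], [333, 184], [323, 286], [162, 266]] [[180.0, 164.7], [334.8, 182.4], [325.3, 287.1], [163.0, 268.5]]
scene [[364, 220], [269, 306], [197, 250], [296, 183]] [[363.5, 218.9], [267.1, 304.9], [192.6, 249.8], [291.7, 182.5]]
boardmid [-50.5 -17.6]
straptip [ 59.6 106.3]
board -y end [ -46.4 -110.1]
```

View pics/c1.png

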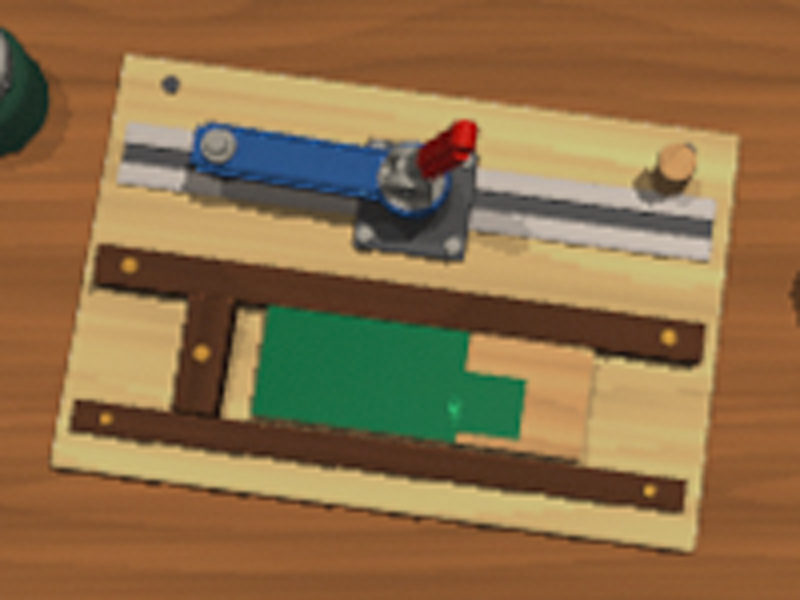

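The crop confirms it. The large green/pine moulding lies in the channel, with its -y end at crop x≈590 (px 297,251) and a gap at the stop (crop x≈240). The strap points to the stop at about 1.6 rad and the lever is up.

```bash
cat >>h.py <<'E'
def sh(targets,p=np.load('jig.npy')):
    s=status.read_state();R=np.array(s['ee_rot']);t=np.array(s['tool_pos'])
    jx=np.array([np.cos(p[2]),np.sin(p[2]),0]);yaw=np.arctan2(*(R.T@jx)[1::-1])
    print('t',s['time'],'jig xyz',w2j(p,t).round(1),t[2].round(1),'F',np.round(s['wrist_force'],1),'w',round(s['width'],2),'turn z',yaw.round(3))
    for q in targets: print(q,'tool shift',(R.T@(j2w(p,q)[0]-t)).round(1))
E
python3 - <<'E'
from h import *
sh([[-50,-150,231],[-50,-150,28]])
p=np.load('jig.npy')
print('glue',w2j(p,ray('top',(381.4,213.7),100)),ray('top',(381.4,213.7),100),'dowel',w2j(p,ray('top',(319,190),63)),'paint',w2j(p,ray('top',(141,168),70)))
E
```

```text
t 1.1 jig xyz [-179.5 -723. ] 231.3 F [ 0.1 -0.  -0.3] w 1.0 turn z 0.499
[-50, -150, 231] tool shift [ 3.881e+02 -4.410e+02  3.000e-01]
[-50, -150, 28] tool shift [ 388.1 -441.   203.3]
glue [  40.73352068 -272.978027  ] [ 522.78255733 -205.8118272   100.        ] dowel [  85.94904814 -141.60241479] paint [ 87.70680842 250.04713258]
```

Emit:
{"op": "jog_arm", "data": {
  "rotation": [
    [0, 0, 0.12],
    [0, 0, 0.24],
    [0, 0, 0.36],
    [0, 0, 0.48],
    [0, 0, 0.5]
  ],
  "travel": [
    [26, -29, 0],
    [52, -59, 0],
    [78, -88, 0],
    [104, -118, 0],
    [130, -147, 0]
  ],
  "claw": [255, 255, 255, 255, 255]
}}

```text
time: 1.52
tool_pos: [317.1, -440.1, 231.2]
ee_rot: [[0.992, -0.125, 0.0], [-0.125, -0.992, 0.0], [0.0, -0.0, -1.0]]
wrist_force: [1.1, -0.1, 0.4]
width: 0.3
finger_force: 0.0
```

```bash
python3 -c "
from h import *
sh([[-50,-150,231],[-50,-150,28]])"
```

```text
t 1.5167 jig xyz [-135.8 -530. ] 231.2 F [ 1.1 -0.1  0.4] w 0.3 turn z -0.007
[-50, -150, 231] tool shift [ 8.330e+01 -3.805e+02  3.000e-01]
[-50, -150, 28] tool shift [  83.2 -380.5  203.3]
```

Next come two travel calls, then the descent.

Emit:
{"op": "jog_arm", "data": {
  "rotation": [
    [0, 0, 0],
    [0, 0, 0],
    [0, 0, 0],
    [0, 0, 0],
    [0, 0, 0]
  ],
  "travel": [
    [8, -38, 0],
    [16, -76, 0],
    [25, -114, 0],
    [33, -152, 0],
    [42, -190, 0]
  ],
  "claw": [255, 255, 255, 255, 255]
}}

```text
time: 1.93
tool_pos: [381.4, -256.5, 231.6]
ee_rot: [[0.993, -0.12, 0.001], [-0.12, -0.993, -0.0], [0.001, 0.0, -1.0]]
wrist_force: [0.7, -0.2, 0.6]
width: -0.004
finger_force: 0.0
```

Emit:
{"op": "jog_arm", "data": {
  "rotation": [
    [0, 0, 0],
    [0, 0, 0],
    [0, 0, 0],
    [0, 0, 0],
    [0, 0, 0]
  ],
  "travel": [
    [8, -38, 0],
    [16, -76, 0],
    [25, -114, 0],
    [33, -152, 0],
    [42, -187, 0]
  ],
  "claw": [255, 255, 255, 255, 255]
}}

```text
time: 2.35
tool_pos: [445.3, -75.4, 231.7]
ee_rot: [[0.993, -0.119, 0.001], [-0.119, -0.993, -0.0], [0.001, -0.0, -1.0]]
wrist_force: [0.4, -0.6, -0.5]
width: -0.003
finger_force: 0.0
```

Emit:
{"op": "jog_arm", "data": {
  "rotation": [
    [0, 0, 0],
    [0, 0, 0],
    [0, 0, 0],
    [0, 0, 0],
    [0, 0, 0]
  ],
  "travel": [
    [0, 0, 35],
    [0, 0, 70],
    [0, 0, 100],
    [0, 0, 120],
    [0, 0, 120]
  ],
  "claw": [255, 255, 255, 255, 255]
}}

```text
time: 2.77
tool_pos: [441.0, -76.3, 106.6]
ee_rot: [[0.993, -0.118, -0.009], [-0.118, -0.993, 0.002], [-0.009, -0.001, -1.0]]
wrist_force: [0.1, 0.2, -0.1]
width: -0.003
finger_force: 0.0
```

```bash
python3 -c "
from h import *
im=imaging.snapshot('top');cv2.imwrite('pics/t2.png',cv2.resize(im[140:310,140:360,::-1],(770,595),interpolation=2))
sh([[-50,-150,28]])"
```

```text
t 2.8167 jig xyz [ -53.9 -154.4] 109.1 F [-0.6 -0.4  0.6] w -0.0 turn z -0.0
[-50, -150, 28] tool shift [ 4.4 -4.3 81.1]
```

View pics/t2.png

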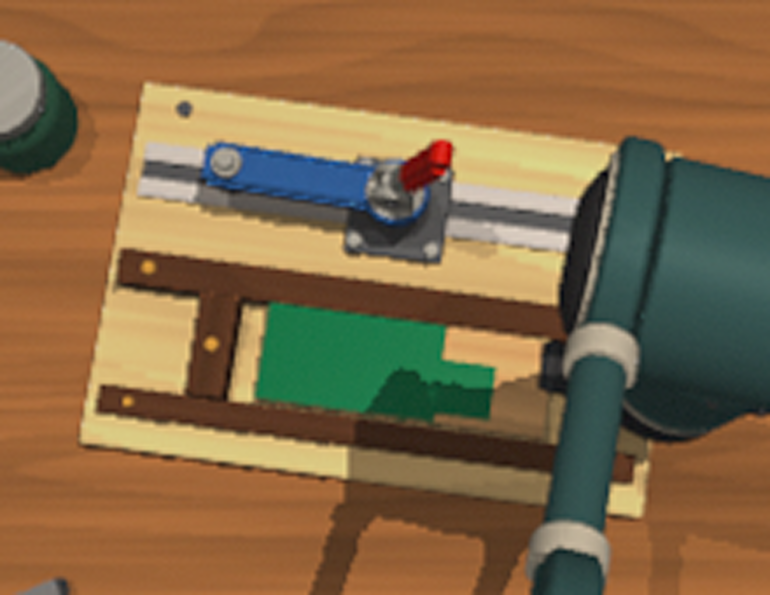

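The gripper is behind the moulding's -y end, which shows at about (552,415) in the crop. The fingers are in line with the channel. I'll descend and push.

Emit:
{"op": "jog_arm", "data": {
  "rotation": [
    [0, 0, 0],
    [0, 0, 0],
    [0, 0, 0],
    [0, 0, 0],
    [0, 0, 0]
  ],
  "travel": [
    [3, 0, 25],
    [3, 0, 50],
    [3, 0, 70],
    [3, 0, 80],
    [3, 0, 80]
  ],
  "claw": [255, 255, 255, 255, 255]
}}

```text
time: 3.23
tool_pos: [447.6, -77.9, 30.7]
ee_rot: [[0.993, -0.119, -0.002], [-0.119, -0.993, 0.0], [-0.002, -0.0, -1.0]]
wrist_force: [-0.0, -0.2, 0.0]
width: -0.004
finger_force: 0.0
```

Emit:
{"op": "jog_arm", "data": {
  "rotation": [
    [0, 0, 0],
    [0, 0, 0],
    [0, 0, 0],
    [0, 0, 0],
    [0, 0, 0]
  ],
  "travel": [
    [0, -6, 0],
    [0, -12, 0],
    [0, -18, 0],
    [0, -22, 0],
    [0, -25, 0]
  ],
  "claw": [255, 255, 255, 255, 255]
}}

```text
time: 3.65
tool_pos: [452.0, -52.4, 32.3]
ee_rot: [[0.993, -0.118, 0.002], [-0.118, -0.993, -0.0], [0.002, 0.0, -1.0]]
wrist_force: [-1.1, 0.1, -0.8]
width: 0.004
finger_force: 0.0
```

```bash
python3 -c "
from h import *
sh([[-50,-105,28]])"
```

```text
t 3.65 jig xyz [ -47.7 -129. ] 32.3 F [-1.1  0.1 -0.8] w 0.0 turn z 0.0
[-50, -105, 28] tool shift [ -2.3 -24.    4.3]
```

Emit:
{"op": "jog_arm", "data": {
  "rotation": [
    [0, 0, 0],
    [0, 0, 0],
    [0, 0, 0],
    [0, 0, 0],
    [0, 0, 0]
  ],
  "travel": [
    [0, -3, 1],
    [0, -6, 1],
    [0, -9, 1],
    [0, -12, 1],
    [0, -15, 1]
  ],
  "claw": [255, 255, 255, 255, 255]
}}

```text
time: 4.07
tool_pos: [452.9, -38.1, 30.2]
ee_rot: [[0.993, -0.119, -0.0], [-0.119, -0.993, -0.0], [-0.0, 0.0, -1.0]]
wrist_force: [0.0, -1.9, -0.2]
width: 0.001
finger_force: 0.4
```

Emit:
{"op": "jog_arm", "data": {
  "rotation": [
    [0, 0, 0],
    [0, 0, 0],
    [0, 0, 0],
    [0, 0, 0],
    [0, 0, 0]
  ],
  "travel": [
    [0, -2, 0],
    [0, -4, 0],
    [0, -6, 0],
    [0, -7, 0],
    [0, -7, 0]
  ],
  "claw": [255, 255, 255, 255, 255]
}}

```text
time: 4.48
tool_pos: [453.7, -31.0, 30.2]
ee_rot: [[0.993, -0.119, -0.0], [-0.119, -0.993, 0.0], [-0.0, -0.0, -1.0]]
wrist_force: [-0.3, -1.1, -0.0]
width: 0.005
finger_force: 0.0
```

```bash
python3 -c "
from h import *
sh([[-50,-105,28]])"
```

```text
t 4.4833 jig xyz [ -48.5 -107.5] 30.2 F [-0.3 -1.1 -0. ] w 0.0 turn z -0.001
[-50, -105, 28] tool shift [-1.5 -2.5  2.2]
```

Contact is light and the moulding is sliding. I'll keep on until the stop shows in the force.

Emit:
{"op": "jog_arm", "data": {
  "rotation": [
    [0, 0, 0],
    [0, 0, 0],
    [0, 0, 0],
    [0, 0, 0],
    [0, 0, 0]
  ],
  "travel": [
    [0, -1, 0],
    [0, -2, 0],
    [0, -3, 0],
    [0, -4, 0],
    [0, -4, 0]
  ],
  "claw": [255, 255, 255, 255, 255]
}}

```text
time: 4.9
tool_pos: [454.2, -27.1, 30.2]
ee_rot: [[0.993, -0.119, -0.0], [-0.119, -0.993, 0.0], [-0.0, -0.0, -1.0]]
wrist_force: [0.3, -0.4, -0.0]
width: 0.002
finger_force: 0.1
```

Emit:
{"op": "jog_arm", "data": {
  "rotation": [
    [0, 0, 0],
    [0, 0, 0],
    [0, 0, 0],
    [0, 0, 0],
    [0, 0, 0]
  ],
  "travel": [
    [0, -1, 0],
    [0, -2, 0],
    [0, -3, 0],
    [0, -3, 0],
    [0, -3, 0]
  ],
  "claw": [255, 255, 255, 255, 255]
}}

```text
time: 5.32
tool_pos: [454.5, -24.1, 30.3]
ee_rot: [[0.993, -0.119, -0.0], [-0.119, -0.993, 0.0], [-0.0, -0.0, -1.0]]
wrist_force: [-0.2, -0.2, -1.2]
width: -0.003
finger_force: 0.0
```

Emit:
{"op": "jog_arm", "data": {
  "rotation": [
    [0, 0, 0],
    [0, 0, 0],
    [0, 0, 0],
    [0, 0, 0],
    [0, 0, 0]
  ],
  "travel": [
    [0, -1, 0],
    [0, -2, 0],
    [0, -3, 0],
    [0, -3, 0],
    [0, -3, 0]
  ],
  "claw": [255, 255, 255, 255, 255]
}}

```text
time: 5.73
tool_pos: [454.5, -22.9, 30.3]
ee_rot: [[0.993, -0.117, -0.001], [-0.117, -0.993, -0.003], [-0.001, 0.003, -1.0]]
wrist_force: [-2.0, -8.2, 0.6]
width: -0.001
finger_force: 4.4
```

```bash
python3 -c "
from h import *
im=imaging.snapshot('top');cv2.imwrite('pics/t3.png',cv2.resize(im[140:310,140:360,::-1],(770,595),interpolation=2))
sh([[-50,-105,28]])"
```

```text
t 5.7833 jig xyz [-48.7 -99.4] 30.3 F [-1.2 -9.2  0.9] w 0.0 turn z 0.001
[-50, -105, 28] tool shift [-1.3  5.6  2.3]
```

View pics/t3.png

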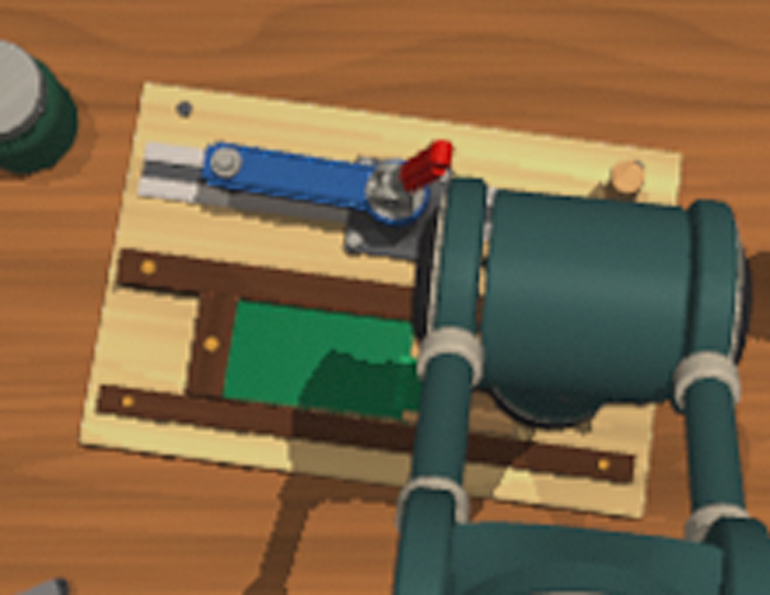

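The moulding is against the stop: the green edge at crop (232,350) now meets the stop, and the push stalled at about 9 N. Next I retreat, rise, and go to the outer (+x) side of the strap.

Emit:
{"op": "jog_arm", "data": {
  "rotation": [
    [0, 0, 0],
    [0, 0, 0],
    [0, 0, 0],
    [0, 0, 0],
    [0, 0, 0]
  ],
  "travel": [
    [0, 6, 0],
    [0, 11, 0],
    [0, 11, -40],
    [0, 11, -80],
    [0, 11, -120]
  ],
  "claw": [255, 255, 255, 255, 255]
}}

```text
time: 6.2
tool_pos: [452.4, -32.1, 150.7]
ee_rot: [[0.993, -0.119, -0.003], [-0.119, -0.993, 0.001], [-0.003, -0.001, -1.0]]
wrist_force: [1.8, -0.1, 0.1]
width: 0.002
finger_force: 0.0
```

Emit:
{"op": "jog_arm", "data": {
  "rotation": [
    [0, 0, 0],
    [0, 0, 0],
    [0, 0, 0],
    [0, 0, 0],
    [0, 0, 0]
  ],
  "travel": [
    [0, 0, -40],
    [0, 0, -80],
    [0, 0, -90],
    [24, -32, -90],
    [48, -64, -90]
  ],
  "claw": [255, 255, 255, 255, 255]
}}

```text
time: 6.62
tool_pos: [510.2, 25.2, 242.7]
ee_rot: [[0.992, -0.123, 0.005], [-0.123, -0.992, 0.0], [0.005, -0.001, -1.0]]
wrist_force: [0.8, -1.2, -0.2]
width: 0.002
finger_force: 0.0
```

Emit:
{"op": "jog_arm", "data": {
  "rotation": [
    [0, 0, 0],
    [0, 0, 0],
    [0, 0, 0],
    [0, 0, 0],
    [0, 0, 0]
  ],
  "travel": [
    [24, -32, 0],
    [48, -64, 0],
    [72, -96, 0],
    [96, -120, 0],
    [103, -130, 0]
  ],
  "claw": [255, 255, 255, 255, 255]
}}

```text
time: 7.03
tool_pos: [629.4, 145.6, 239.2]
ee_rot: [[0.993, -0.117, 0.001], [-0.117, -0.993, 0.002], [0.001, -0.002, -1.0]]
wrist_force: [-0.3, 0.5, -0.4]
width: -0.0
finger_force: 0.0
```

```bash
python3 -c "
from h import *
sh([[102,85,235],[102,85,60]])
im=imaging.snapshot('scene');cv2.imwrite('pics/s4.png',cv2.resize(im[100:320,170:430,::-1],(709,600),interpolation=2))"
```

```text
t 7.0333 jig xyz [105.1  88.5] 239.2 F [-0.3  0.5 -0.4] w -0.0 turn z 0.001
[102, 85, 235] tool shift [-3.1  3.5  4.2]
[102, 85, 60] tool shift [ -3.2   3.8 179.2]
```

View pics/s4.png

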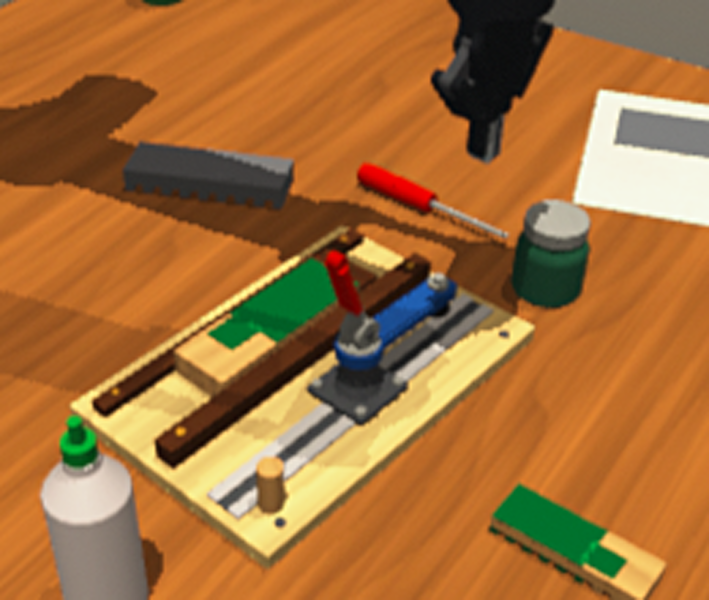

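The scene view shows the moulding home, the bystanders undisturbed and the lever up. I'll descend on the outer side of the strap and swing it along an arc.

Emit:
{"op": "jog_arm", "data": {
  "rotation": [
    [0, 0, 0],
    [0, 0, 0],
    [0, 0, 0],
    [0, 0, 0],
    [0, 0, 0]
  ],
  "travel": [
    [-3, 4, 40],
    [-3, 4, 80],
    [-3, 4, 120],
    [-3, 4, 155],
    [-3, 4, 179]
  ],
  "claw": [255, 255, 255, 255, 255]
}}

```text
time: 7.5
tool_pos: [619.5, 137.5, 56.8]
ee_rot: [[0.993, -0.119, -0.006], [-0.119, -0.993, -0.001], [-0.006, 0.002, -1.0]]
wrist_force: [0.9, 0.5, -0.6]
width: 0.003
finger_force: 0.0
```

Emit:
{"op": "jog_arm", "data": {
  "rotation": [
    [0, 0, 0],
    [0, 0, 0],
    [0, 0, 0],
    [0, 0, 0],
    [0, 0, 0]
  ],
  "travel": [
    [-5, 0, 0],
    [-10, 0, 0],
    [-15, 0, 0],
    [-20, 0, 0],
    [-25, 0, 0]
  ],
  "claw": [255, 255, 255, 255, 255]
}}

```text
time: 7.92
tool_pos: [600.8, 142.4, 64.5]
ee_rot: [[0.993, -0.119, 0.007], [-0.119, -0.993, 0.002], [0.007, -0.002, -1.0]]
wrist_force: [3.1, 2.6, -2.7]
width: -0.003
finger_force: 1.8
```

```bash
python3 -c "
from h import *
sh([[59,86,60],[35,84,60],[11,74,60]])"
```

```text
t 7.9167 jig xyz [77.  82.1] 64.5 F [ 3.1  2.6 -2.7] w -0.0 turn z -0.001
[59, 86, 60] tool shift [-18.1  -3.9   4.4]
[35, 84, 60] tool shift [-42.1  -1.9   4.2]
[11, 74, 60] tool shift [-66.1   8.1   4. ]
```

Emit:
{"op": "jog_arm", "data": {
  "rotation": [
    [0, 0, 0],
    [0, 0, 0],
    [0, 0, 0],
    [0, 0, 0],
    [0, 0, 0]
  ],
  "travel": [
    [-8, -2, 1],
    [-16, -3, 2],
    [-24, -3, 2],
    [-33, -3, 2],
    [-42, -2, 2]
  ],
  "claw": [255, 255, 255, 255, 255]
}}

```text
time: 8.33
tool_pos: [556.6, 149.2, 59.9]
ee_rot: [[0.993, -0.119, 0.002], [-0.119, -0.993, 0.0], [0.001, -0.001, -1.0]]
wrist_force: [4.5, -1.6, 1.3]
width: 0.0
finger_force: 2.0
```

Emit:
{"op": "jog_arm", "data": {
  "rotation": [
    [0, 0, 0],
    [0, 0, 0],
    [0, 0, 0],
    [0, 0, 0],
    [0, 0, 0]
  ],
  "travel": [
    [-8, 2, 0],
    [-16, 5, 0],
    [-24, 9, 0],
    [-31, 15, 0],
    [-38, 21, 0]
  ],
  "claw": [255, 255, 255, 255, 255]
}}

```text
time: 8.75
tool_pos: [515.5, 132.2, 59.1]
ee_rot: [[0.993, -0.119, -0.001], [-0.119, -0.993, 0.0], [-0.001, -0.0, -1.0]]
wrist_force: [4.1, 1.7, 0.3]
width: -0.002
finger_force: 1.6
```

```bash
python3 -c "
from h import *
sh([[-10,57,60],[-20,41,60],[-27,23.5,60]])
im=imaging.snapshot('top');cv2.imwrite('pics/t5.png',cv2.resize(im[140:310,140:360,::-1],(770,595),interpolation=2))"
```

```text
t 8.75 jig xyz [-6.4 61.8] 59.1 F [4.1 1.7 0.3] w -0.0 turn z -0.001
[-10, 57, 60] tool shift [-3.6  4.8 -0.9]
[-20, 41, 60] tool shift [-13.6  20.9  -0.9]
[-27, 23.5, 60] tool shift [-20.6  38.4  -0.9]
```

View pics/t5.png

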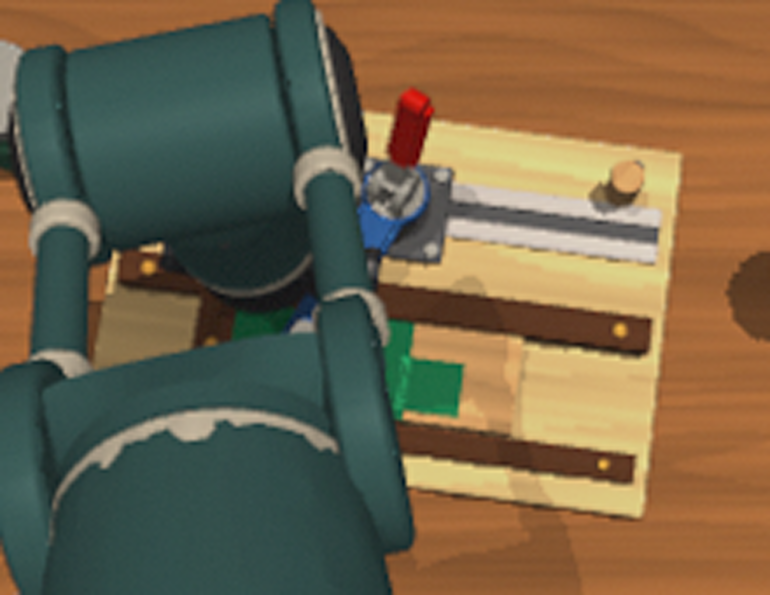

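The strap is swinging as planned: it now points down-left at about 0.45 rad, with its tip at (300,315). I'll finish the arc slowly.

Emit:
{"op": "jog_arm", "data": {
  "rotation": [
    [0, 0, 0],
    [0, 0, 0],
    [0, 0, 0],
    [0, 0, 0],
    [0, 0, 0]
  ],
  "travel": [
    [-4, 5, 0],
    [-7, 9, 0],
    [-9, 13, 0],
    [-12, 17, 0],
    [-14, 21, 0]
  ],
  "claw": [255, 255, 255, 255, 255]
}}

```text
time: 9.22
tool_pos: [499.8, 112.9, 59.1]
ee_rot: [[0.993, -0.119, -0.001], [-0.119, -0.993, 0.0], [-0.001, 0.0, -1.0]]
wrist_force: [2.8, 1.5, -1.1]
width: -0.0
finger_force: 1.1
```

Emit:
{"op": "jog_arm", "data": {
  "rotation": [
    [0, 0, 0],
    [0, 0, 0],
    [0, 0, 0],
    [0, 0, 0],
    [0, 0, 0]
  ],
  "travel": [
    [-2, 4, 0],
    [-4, 8, 0],
    [-5, 12, 0],
    [-6, 16, 0],
    [-6, 17, 0]
  ],
  "claw": [255, 255, 255, 255, 255]
}}

```text
time: 9.63
tool_pos: [491.7, 96.5, 59.1]
ee_rot: [[0.993, -0.119, -0.001], [-0.119, -0.993, -0.0], [-0.001, 0.0, -1.0]]
wrist_force: [0.9, 0.8, -0.2]
width: -0.002
finger_force: 0.8
```

```bash
python3 -c "
from h import *
sh([[-27,23.5,60],[35,0,60]])"
```

```text
t 9.6333 jig xyz [-25.9  23.6] 59.1 F [ 0.9  0.8 -0.2] w -0.0 turn z -0.001
[-27, 23.5, 60] tool shift [-1.1  0.1 -0.9]
[35, 0, 60] tool shift [60.9 23.5 -0.9]
```

Emit:
{"op": "jog_arm", "data": {
  "rotation": [
    [0, 0, 0],
    [0, 0, 0],
    [0, 0, 0],
    [0, 0, 0],
    [0, 0, 0]
  ],
  "travel": [
    [0, -6, 0],
    [0, -12, 0],
    [0, -12, -35],
    [0, -12, -70],
    [0, -12, -95]
  ],
  "claw": [255, 255, 255, 255, 255]
}}

```text
time: 10.05
tool_pos: [493.8, 109.7, 156.1]
ee_rot: [[0.993, -0.118, -0.0], [-0.118, -0.993, -0.0], [-0.0, 0.0, -1.0]]
wrist_force: [0.9, -0.5, 0.6]
width: 0.0
finger_force: 0.0
```

Emit:
{"op": "jog_arm", "data": {
  "rotation": [
    [0, 0, 0],
    [0, 0, 0],
    [0, 0, 0],
    [0, 0, 0],
    [0, 0, 0]
  ],
  "travel": [
    [0, 0, 0],
    [0, 0, 0],
    [0, 0, 0],
    [0, 0, 0],
    [0, 0, 0]
  ],
  "claw": [255, 255, 255, 255, 255]
}}

```text
time: 10.47
tool_pos: [492.2, 108.9, 152.3]
ee_rot: [[0.993, -0.119, -0.004], [-0.119, -0.993, -0.001], [-0.004, 0.001, -1.0]]
wrist_force: [-0.1, 0.4, -0.3]
width: -0.001
finger_force: 0.0
```

```bash
python3 -c "
from h import *
sh([[35,0,153]])
p=np.load('jig.npy')
im=imaging.snapshot('scene').copy()
for a in(-.2,0,.2):
  for r in(30,120):
    u=proj('scene',j2w(p,[[55-r*np.cos(a),r*np.sin(a),78]]))[0]; print(a,r,u.round(1), ((u-[220,160])*5).round())
u=proj('scene',j2w(p,[[68,0,166]]))[0];print('grip',u,(u-[220,160])*5)
cv2.imwrite('pics/s6.png',cv2.resize(im[160:270,220:360,::-1],(700,550),interpolation=2))"
```

```text
t 10.4667 jig xyz [-26.9  35.9] 152.3 F [-0.1  0.4 -0.3] w -0.0 turn z -0.001
[35, 0, 153] tool shift [61.9 35.9 -0.9]
-0.2 30 [287.9 221. ] [340. 305.]
-0.2 120 [255.3 208.7] [176. 244.]
0 30 [289.4 219.6] [347. 298.]
0 120 [261.4 203.7] [207. 218.]
0.2 30 [291.2 218.5] [356. 292.]
0.2 120 [268.8 199.5] [244. 198.]
grip [305.01168435 197.26192808] [425.05842176 186.30964039]
```

View pics/s6.png

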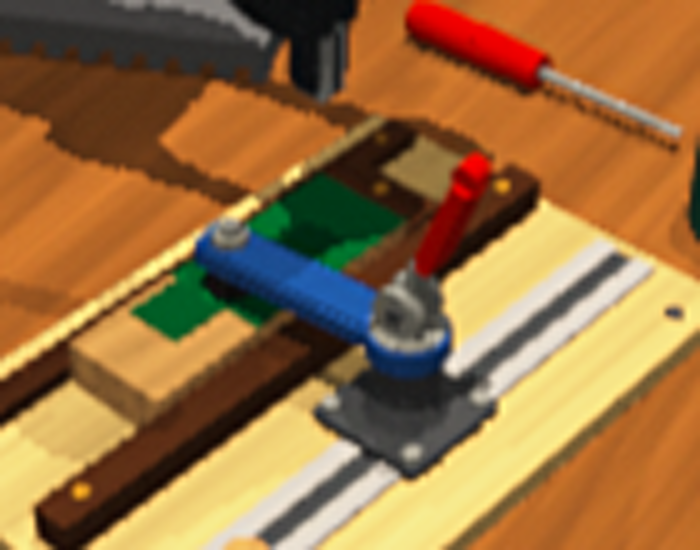

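The strap lies square: its screw is at (232,232) and the arm slope matches an angle of about 0±0.08. The red lever is up at (455,215) and the moulding is still home. Next I move to the strap side of the lever.

Emit:
{"op": "jog_arm", "data": {
  "rotation": [
    [0, 0, 0],
    [0, 0, 0],
    [0, 0, 0],
    [0, 0, 0],
    [0, 0, 0]
  ],
  "travel": [
    [10, 12, 0],
    [25, 24, 0],
    [42, 36, 0],
    [58, 36, 0],
    [63, 36, 0]
  ],
  "claw": [255, 255, 255, 255, 255]
}}

```text
time: 10.93
tool_pos: [553.3, 64.9, 153.4]
ee_rot: [[0.993, -0.12, -0.0], [-0.12, -0.993, -0.0], [-0.0, 0.0, -1.0]]
wrist_force: [0.3, -0.5, 0.3]
width: -0.001
finger_force: 0.0
```

Emit:
{"op": "jog_arm", "data": {
  "rotation": [
    [0, 0, 0],
    [0, 0, 0],
    [0, 0, 0],
    [0, 0, 0],
    [0, 0, 0]
  ],
  "travel": [
    [4, 0, 0],
    [8, 0, 0],
    [12, 0, 0],
    [16, 0, 1],
    [20, 0, 1]
  ],
  "claw": [255, 255, 255, 255, 255]
}}

```text
time: 11.35
tool_pos: [571.6, 63.7, 153.0]
ee_rot: [[0.993, -0.118, -0.001], [-0.118, -0.993, -0.0], [-0.001, 0.0, -1.0]]
wrist_force: [0.1, 0.5, 0.6]
width: -0.0
finger_force: 0.0
```

```bash
python3 -c "
from h import *
sh([[69,0,149],[85,0,142.6],[99,0,131],[110,0,116],[113,0,104.6],[113,0,99]])"
```

```text
t 11.35 jig xyz [57.4  0.4] 153.0 F [0.1 0.5 0.6] w -0.0 turn z -0.0
[69, 0, 149] tool shift [11.6  0.4  4. ]
[85, 0, 142.6] tool shift [27.6  0.4 10.4]
[99, 0, 131] tool shift [41.7  0.4 22. ]
[110, 0, 116] tool shift [52.7  0.4 37. ]
[113, 0, 104.6] tool shift [55.7  0.4 48.4]
[113, 0, 99] tool shift [55.7  0.4 54. ]
```

Emit:
{"op": "jog_arm", "data": {
  "rotation": [
    [0, 0, 0],
    [0, 0, 0],
    [0, 0, 0],
    [0, 0, 0],
    [0, 0, 0]
  ],
  "travel": [
    [4, 0, 1],
    [8, 0, 3],
    [12, 0, 4],
    [17, 0, 6],
    [22, 0, 8]
  ],
  "claw": [255, 255, 255, 255, 255]
}}

```text
time: 11.77
tool_pos: [593.4, 61.5, 145.0]
ee_rot: [[0.993, -0.119, -0.001], [-0.119, -0.993, 0.001], [-0.001, -0.001, -1.0]]
wrist_force: [-4.4, 4.0, 2.4]
width: 0.002
finger_force: 2.4
```

Emit:
{"op": "jog_arm", "data": {
  "rotation": [
    [0, 0, 0],
    [0, 0, 0],
    [0, 0, 0],
    [0, 0, 0],
    [0, 0, 0]
  ],
  "travel": [
    [6, 0, 3],
    [11, 0, 6],
    [15, 0, 10],
    [20, 0, 14],
    [24, 0, 19]
  ],
  "claw": [255, 255, 255, 255, 255]
}}

```text
time: 12.18
tool_pos: [617.1, 58.2, 125.5]
ee_rot: [[0.993, -0.119, -0.002], [-0.119, -0.993, 0.0], [-0.002, -0.0, -1.0]]
wrist_force: [-4.8, 2.4, 3.7]
width: 0.002
finger_force: 2.4
```

```bash
python3 -c "
from h import *
sh([[110,0,116],[113,0,104.6],[113,0,99]])"
```

```text
t 12.1833 jig xyz [103.2   0.3] 125.5 F [-4.8  2.4  3.7] w 0.0 turn z -0.001
[110, 0, 116] tool shift [6.8 0.3 9.5]
[113, 0, 104.6] tool shift [ 9.8  0.3 20.9]
[113, 0, 99] tool shift [ 9.8  0.3 26.5]
```

There is some sideways force, so I'll check numerically whether the strap has turned before pressing on.

```bash
cat >strap.py <<'E'
from h import *
p=np.load('jig.npy')
def ang(im):  # im RGB; blue strap mask; fit angle from rendered bar
    hsv=cv2.cvtColor(im,cv2.COLOR_RGB2HSV);m=cv2.inRange(hsv,(100,120,50),(125,255,255));m[:,:215]=0;m[:190]=0;m[260:]=0;m[:,330:]=0
    best=[]
    for dz in(0,-4):
      for a in np.arange(-.5,.8,.02):
        u=np.array([-np.cos(a),np.sin(a)]);v=np.array([u[1],-u[0]])
        P=[[*(np.array([55,0])+r*u+w*v),z+dz] for r in(-14,120) for w in(-14,14) for z in(64,78)]
        h=cv2.convexHull(proj('scene',j2w(p,P)).astype(np.float32)).round().astype(int)
        t=np.zeros_like(m);cv2.fillConvexPoly(t,h,255);best.append(((t&m).sum()/((t|m).sum()+1e-9),round(a,2),dz))
    return (m>0).sum(),sorted(best)[::-1][:3]
if __name__=='__main__':
    im=imaging.snapshot('scene');print(ang(im));sh([[113,0,104.6]])
    cv2.imwrite('pics/s7.png',cv2.resize(im[160:270,220:360,::-1],(700,550),interpolation=2))
E
python3 strap.py; python3 -c "
from strap import *
print(ang(cv2.imread('pics/scene0.png')[...,::-1].copy()))"
```

```text
(np.int64(447), [(np.float64(0.573529411764703), np.float64(-0.04), -4), (np.float64(0.5731543624161044), np.float64(0.0), -4), (np.float64(0.5682119205297984), np.float64(-0.02), -4)])
t 12.2333 jig xyz [103.8   0.2] 124.5 F [-1.1  3.2  2.3] w -0.0 turn z -0.001
[113, 0, 104.6] tool shift [ 9.2  0.2 19.9]
(np.int64(365), [(np.float64(0.08974358974358934), np.float64(0.62), -4), (np.float64(0.08963911525029063), np.float64(0.6), -4), (np.float64(0.08789954337899504), np.float64(0.64), -4)])
```

View pics/s7.png

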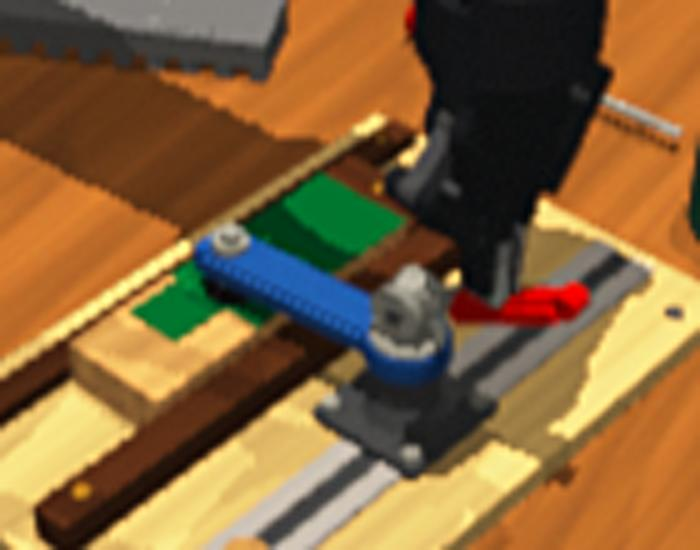

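The strap is unchanged, about -0.02 rad with the screw at (232,240). The lever is nearly down at (530,300), with the finger squarely on it. I'll press it home.

Emit:
{"op": "jog_arm", "data": {
  "rotation": [
    [0, 0, 0],
    [0, 0, 0],
    [0, 0, 0],
    [0, 0, 0],
    [0, 0, 0]
  ],
  "travel": [
    [3, 0, 4],
    [5, 0, 8],
    [7, 0, 12],
    [8, 0, 16],
    [9, 0, 20]
  ],
  "claw": [255, 255, 255, 255, 255]
}}

```text
time: 12.65
tool_pos: [627.0, 56.9, 106.3]
ee_rot: [[0.993, -0.119, 0.001], [-0.119, -0.993, 0.0], [0.001, -0.0, -1.0]]
wrist_force: [-4.0, 1.7, 5.0]
width: 0.002
finger_force: 2.5
```

Emit:
{"op": "jog_arm", "data": {
  "rotation": [
    [0, 0, 0],
    [0, 0, 0],
    [0, 0, 0],
    [0, 0, 0],
    [0, 0, 0]
  ],
  "travel": [
    [0, 0, 1],
    [0, 0, 2],
    [0, 0, 3],
    [0, 0, 3],
    [0, 0, 3]
  ],
  "claw": [255, 255, 255, 255, 255]
}}

```text
time: 13.07
tool_pos: [627.3, 56.9, 103.8]
ee_rot: [[0.993, -0.119, 0.002], [-0.119, -0.993, 0.0], [0.002, -0.0, -1.0]]
wrist_force: [1.0, 1.7, 3.4]
width: 0.0
finger_force: 1.8
```

Emit:
{"op": "jog_arm", "data": {
  "rotation": [
    [0, 0, 0],
    [0, 0, 0],
    [0, 0, 0],
    [0, 0, 0],
    [0, 0, 0]
  ],
  "travel": [
    [0, 0, 1],
    [0, 0, 2],
    [0, 0, 3],
    [0, 0, 3],
    [0, 0, 3]
  ],
  "claw": [255, 255, 255, 255, 255]
}}

```text
time: 13.48
tool_pos: [627.8, 57.0, 101.9]
ee_rot: [[0.993, -0.119, 0.003], [-0.119, -0.993, 0.0], [0.003, -0.001, -1.0]]
wrist_force: [-0.9, 1.9, 8.5]
width: -0.003
finger_force: 4.4
```

Emit:
{"op": "jog_arm", "data": {
  "rotation": [
    [0, 0, 0],
    [0, 0, 0],
    [0, 0, 0],
    [0, 0, 0],
    [0, 0, 0]
  ],
  "travel": [
    [0, 0, 1],
    [0, 0, 2],
    [0, 0, 2],
    [0, 0, 2],
    [0, 0, 2]
  ],
  "claw": [255, 255, 255, 255, 255]
}}

```text
time: 13.9
tool_pos: [628.0, 57.0, 101.1]
ee_rot: [[0.993, -0.119, 0.004], [-0.119, -0.993, 0.0], [0.004, -0.001, -1.0]]
wrist_force: [-2.8, 1.2, 13.6]
width: -0.001
finger_force: 7.0
```

Emit:
{"op": "jog_arm", "data": {
  "rotation": [
    [0, 0, 0],
    [0, 0, 0],
    [0, 0, 0],
    [0, 0, 0],
    [0, 0, 0]
  ],
  "travel": [
    [0, 0, 1],
    [0, 0, 2],
    [0, 0, 3],
    [0, 0, 3],
    [0, 0, 3]
  ],
  "claw": [255, 255, 255, 255, 255]
}}

```text
time: 14.32
tool_pos: [628.4, 57.1, 100.0]
ee_rot: [[0.993, -0.119, 0.005], [-0.119, -0.993, 0.0], [0.004, -0.001, -1.0]]
wrist_force: [-6.3, 1.3, 23.2]
width: -0.002
finger_force: 11.2
```

Emit:
{"op": "jog_arm", "data": {
  "rotation": [
    [0, 0, 0],
    [0, 0, 0],
    [0, 0, 0],
    [0, 0, 0],
    [0, 0, 0]
  ],
  "travel": [
    [0, 0, -10],
    [0, 0, -30],
    [0, 0, -65],
    [0, 0, -100],
    [0, 0, -130]
  ],
  "claw": [255, 255, 255, 255, 255]
}}

```text
time: 14.73
tool_pos: [626.0, 56.1, 226.1]
ee_rot: [[0.993, -0.119, -0.001], [-0.119, -0.993, -0.001], [-0.001, 0.001, -1.0]]
wrist_force: [0.7, 0.3, 0.9]
width: -0.001
finger_force: 0.0
```

```bash
python3 strap.py; python3 - <<'E'
from h import *
p=np.load('jig.npy');im=imaging.snapshot('scene')
for t in(5,10,15):
    t=np.radians(t);q=[[55+98*np.cos(t),0,90+98*np.sin(t)]];print('tip',round(np.degrees(t)),(proj('scene',j2w(p,q))[0]-[220,160])*5)
E
```

```text
(np.int64(441), [(np.float64(0.5468956406869192), np.float64(-0.04), -4), (np.float64(0.5454545454545426), np.float64(-0.08), -4), (np.float64(0.541884816753924), np.float64(-0.02), -4)])
t 14.7833 jig xyz [116.1   0. ] 234.0 F [2.2 1.7 3.8] w -0.0 turn z -0.001
[113, 0, 104.6] tool shift [-4.400e+00  1.000e-01  1.293e+02]
tip 5 [573.97872759 391.04052103]
tip 10 [573.38495794 375.32388905]
tip 15 [571.34527031 358.88762357]
```

View pics/s7.png

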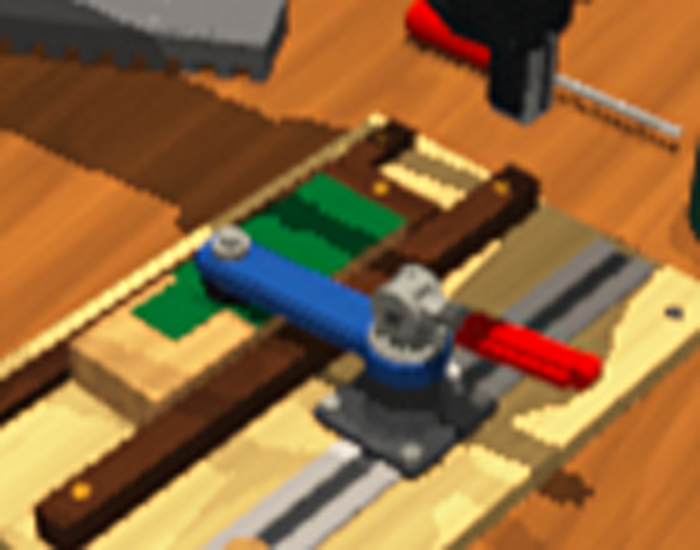

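The lever is fully down, with its tip at (590,370), and the push stalled at 23 N with the TCP at the expected height. The strap is square, the moulding is home and the arm is clear.

Emit:
{"op": "jog_arm", "data": {
  "rotation": [
    [0, 0, 0],
    [0, 0, 0],
    [0, 0, 0],
    [0, 0, 0],
    [0, 0, 0]
  ],
  "travel": [
    [0, 0, 0],
    [0, 0, 0],
    [0, 0, 0],
    [0, 0, 0],
    [0, 0, 0]
  ],
  "claw": [255, 255, 255, 255, 255]
}}

```text
time: 15.25
tool_pos: [625.5, 56.7, 223.3]
ee_rot: [[0.993, -0.119, -0.003], [-0.119, -0.993, -0.0], [-0.003, 0.001, -1.0]]
wrist_force: [-0.2, 0.0, -0.3]
width: -0.003
finger_force: 0.0
```

```bash
python3 -c "
from cell import bot
print(bot.close_job())"
```

```text
the job is handed in; nothing more can be done
None
```

I handed the job in at about 15 s, with no verdict returned: the moulding is against the stop, the strap is square (about -0.04 rad), the lever is pressed down until it stalled at 23 N, and the arm is clear; the pad's force on the moulding was not measured directly.

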